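# Clear the beam stop and hold the glass cell in the laser's light path

## Task

The beam stop is still standing in the light path of the laser test bench: lift it out and hang it by its hole on the hook of the stand, and let go of it. Then take the tall glass cell from the rack by its frosted faces only, never touching its polished windows, and hold it upright and still midway between emitter and receiver so that the light runs squarely through the middle of both window openings. Finish while holding it there, the cell touching nothing but the fingers; do not knock it, and leave everything else in its place.

Things in the scene. Friction and masses are not known exactly. Their poses are not given: they have to be found in the camera images.
- bench: Fixed test bench: aluminium bed 100 (x) x 270 (y) x 20 mm. On it, facing each other along y, a white laser emitter (+y) and a black receiver (-y), each 70 (x) x 60 (y) mm, tops 125 mm above the table, inner faces 75 mm from the middle, each with a snout 32 mm across reaching in to 63 mm from the middle. Origin: centre of the bed's underside, on the table.
- beam (a point): Middle of the light path between the snouts, 100 mm above the table. Axes are the bench's: light runs along y, z is up. Straight below it stands the slot holder of the beam stop: 76 (x) x 19.5 (y) mm outside, top 50 mm above the table, slot 64 x 7.5 mm, its floor 26 mm above the table.
- paddle: The beam stop: flat upright aluminium paddle, 6 mm thick (y), 150 mm tall (z), 0.11 kg. Blade 60 mm wide (x) and 115 mm tall with a round through-hole; above it a centred grip tab 26 mm wide, 35 mm tall. Origin: middle of its lower edge. It starts standing loosely in the bench's slot, its faces across the light path.
- paddle_hole (a point): Centre of the paddle's hole (24 mm across), 95 mm above its lower edge and 55 mm below the top of its tab; axes as the paddle's, so the hole runs along y.
- stand: Fixed hook stand: base plate 100 x 90 x 12 mm, a 16 mm square steel post up to 178 mm above the table, and near its top one hook of 8 mm round bar pointing along the stand's -x. Origin: centre of the base's underside, under the post.
- hook_mid (a point): On the axis of the hook's level bar, 36 mm out from the post's centre, 170 mm above the table; axes as the stand's: +x towards the post, -x to the hook's free end. The bar runs to 65 mm from the post's centre, where its end turns up (top 11 mm above the bar's axis, outermost face 69 mm from the post's centre).
- rack: Fixed black rack 150 (x) x 60 (y) x 24 mm with two rectangular pockets 14 mm deep, 36 mm either side of the middle along x (pocket floors 10 mm above the table). One pocket holds the glass cell, the other the steel block; which is which changes. Origin: centre of its underside.
- cell: Tall glass cell standing in one rack pocket: 40 (x) x 24 (y) x 80 mm tall, plus a white cap 30 x 18 x 4 mm on top; 0.15 kg. Its two wide 40 x 80 mm faces (+y, -y, 24 mm apart) are frosted: grip there. Its narrow ends (+x, -x) are polished windows, masked black but for an opening 18 mm wide, 30 mm tall, centred 25 mm above the underside. Origin: centre of underside.
- cell_light (a point): Middle of the cell's light passage, 25 mm above the centre of its underside, level with the centres of both window openings; axes as the cell's: light passes along x.
- window_a: Polished window covering the whole +x end of the cell, 24 x 80 mm, not to be touched by the fingers. Origin: middle of its lower edge.
- window_b: Polished window covering the whole -x end of the cell, 24 x 80 mm, not to be touched by the fingers. Origin: middle of its lower edge.
- dummy: Plain steel block 40 x 24 x 50 mm tall in the other pocket of the rack; stays there. Origin: centre of its underside.
- screwdriver: A screwdriver lying on the table, 190 mm, black handle. Bystander. Origin: its underside.
- jar: A closed round jar, 52 mm across, 70 mm tall, beyond the bench. Bystander. Origin: centre of its underside.
- coupon: A dark steel T-shaped weld sample, 70 x 90 mm, 53 mm tall, beyond the bench. Bystander. Origin: centre of its underside.
- partbox: A cardboard box, 80 x 120 x 50 mm tall. Bystander. Origin: centre of its underside.
- flange: A brass ring lying flat, 70 mm across, 14 mm thick. Bystander. Origin: centre of its underside.
- caliper: A caliper lying flat, 170 mm long. Bystander. Origin: its underside.
- magnet: A flat square holding magnet, 50 x 50 x 20 mm. Bystander. Origin: centre of its underside.
Not all that is in view belongs to the job. Several things have the shape of the cell; the one meant has the colours described above.

How it is judged:
By the outcome, as a careful person would: the job done as asked, in the order asked, and still so for the second after the job is handed in, while the arm keeps its last pose, push and grip.
It also fails if it takes over 58 s, if anything falls off the work surface, if the arm or the gripper's body presses on something with over 40 N, if the wrist force passes 120 N, or if a joint passes its speed limit or range.

## Robot

A 6-joint arm with a two-finger parallel gripper is mounted at the origin on the work surface. World frame = base frame: x ahead of the robot, y to its left, z up, the work surface at z = 0. Lengths are in m, angles in degrees, forces in N, time in s.
With the tool pointing down it reaches from about 0.3 to 0.75 m from the base axis. Payload 8.5 kg.
Tool frame: the origin (TCP) lies on the centre line of the jaws, within the pads' length; the fingertips stand 17 mm ahead of it and the grasp point (between the pads) lies 2 mm behind it (env.tcp_to_tips is the distance from the TCP to the fingertips, in m); z points along the fingers, y is the line along which they close (so a half turn about z gives the same grasp; the last joint's range is limited). The gripper opens to 85 mm and grips with 20 to 120 N. Pads are 22 mm wide; open, the fingers measure 114 mm over their backs; the gripper's body (76 mm by 85 mm) begins 54 mm behind the grasp point. The pads swing forward as they close: fully open they stand 13 mm farther back than shut.
Start: joints at [-84.013, 21.807, 74.336, -0, 83.858, -12.336], TCP at [0.173, -0.522, 0.248] pointing down, gripper open.
Joint ranges: [-178.18, 178.18], [-50.72, 133.34], [12.68, 142.11], [-81.47, 261.47], [9.98, 163.14], [-165.26, 165.26]. Speed limits (degrees/s): [136.94, 136.94, 180, 180, 180, 180].

## Interface

Orientations are given as a 3x3 rotation matrix whose columns are the frame's x, y, z axes.
In Python, from rig import env gives the robot as it stands. The module is installed in compiled form; this text tells all that it offers.
- The arm moves only by the shell command python3 -m pendant 'ROWS' [FORCE]. ROWS is JSON, a list of rows, each a list of 7 numbers: the opening, from 0 (shut) to 1 (fully open), then the shift along the tool's x, y, z in m, then the turn, a rotation vector about the tool's x, y, z in rad. A call has 1 to 5 rows; each row is the pose to reach, as a shift and turn from the pose commanded when the call began, along the tool's axes at that moment; what a row does not reach only later rows make up. A row lasts 1/8 s, in which the tool goes at most 62.5 mm and 10.7 degrees, less where a joint would pass 70% of its speed; a pose out of reach is approached as far as the arm can. A call with a gripper value outside its range is refused whole. The fingers move at their own pace and stop on an object; FORCE is the grip in N (left out, the last holds). Time passes only in rows, so rows that repeat a pose let the fingers close. It gives the time, the measured TCP pose, the force, the opening and the grip force at its end, in the units of the state.
- env.observe(): the state, without advancing time (a new reading comes with each control period).
- env.get_image(name): name is "scene" or "top" or "wrist"; returns a dict with "image" (480x640x3 uint8, blue, green, red), "fx", "fy", "cx", "cy" (pixels), "k1" (the pictures are not rectified: a ray, as slopes to the right and down, at radius r is drawn at 1 + k1 r^2 times it, then the intrinsics apply), "pose" (4x4, takes a point from camera to world coordinates). Camera axes: x right, y up, looking along -z (the intrinsics and any distortion apply to the point x, -y, -z); pixel columns grow to the right and rows downward; lengths in m; the calibration is good to about 2 mm. A picture is of the moment at which its call begins. There is no depth.
- env.close_job(): hands the job in; it is judged then, once.
Trained networks look in the newest picture that a camera, given by its name, has taken for a name from the list of things; names that differ only in an ending like _2 or _b are one class to them, and where a whole thing is asked for, a point or a joint stands for the part that bears it (a point fixed in the world has none). Each returns a list of dicts, best first, with "conf" (0 to 1); they miss things now and then, are a little off and sometimes report something else, mostly with a low value. They report only what shows in the picture. A call takes as long as a camera call. They do not tell look-alikes from the thing itself.
- env.find_in(camera, thing): "bbox" ([centre column, centre row, width, height] in pixels, round what is visible of it).
- env.trace(camera, thing): "mask" (480x640 bool, what is visible of it) and "bbox" ([centre column, centre row, width, height] in pixels, round what is visible of it).
- env.tip_of(camera, thing): "centre" ([column, row] in pixels: a listed point, or the origin of a listed thing).
The state is a dict: "time_s": time; "q": joint angles; "qvel": joint speeds; "joint_efforts": joint torques, N m; "position": TCP position; "tool_rot": TCP orientation; "ft_force": force on the tool from outside, world axes, zero at the start; "wrist_torque": the same for the moment, N m; "grip_width": finger opening in m; "gripper_force": force on a finger pad.
Only numpy, scipy, OpenCV 4.12 (cv2) and the standard library are available. Lean on these libraries where they do the work, as an engineer would, in place of code of your own. Each camera call takes 0.05 s, during which the arm holds its last target. There are 200 camera calls.

## Working session

There is one attempt and no reset: what is moved stays moved. The work goes in short steps, Python scripts to look and compute and a shell command to move; the robot and the scene stay as the last step left them, time stands still between calls to the robot, and variables do not carry over. Pictures are saved under pics/ and viewed, at most 10 in all, crops included, and the job is handed in when it is done.

```bash
mkdir -p pics; ls
python3 - <<'E'
from rig import env
import cv2
for c in("scene","top"):
    r=env.get_image(c); cv2.imwrite(f"pics/{c}0.png",r["image"]); print(c,r["fx"],r["cx"],r["cy"],r["k1"],r["pose"].round(3).tolist())
s=env.observe(); print(s["time_s"],s["position"],s["tool_rot"],s["grip_width"],s["ft_force"],env.tcp_to_tips)
E
```

```text
pics
scene 491.91935430270746 314.15162869374547 236.0960266047068 0.012338831682955438 [[-0.314, -0.647, 0.695, 1.224], [0.949, -0.197, 0.245, 0.269], [-0.021, 0.737, 0.676, 0.754], [0.0, 0.0, 0.0, 1.0]]
top 470.52290794221847 309.1944020833429 236.0769215006813 -0.07771315673982489 [[0.029, 0.997, -0.07, 0.493], [-1.0, 0.029, -0.009, 0.006], [-0.007, 0.07, 0.997, 0.973], [0.0, 0.0, 0.0, 1.0]]
0.1 [ 0.17287484 -0.52187804  0.24777369] [[ 9.49298241e-01  3.14376894e-01 -1.37801345e-04]
 [ 3.14376800e-01 -9.49297388e-01  1.30242368e-03]
 [ 2.78637453e-04 -1.27971005e-03 -9.99999142e-01]] 0.08533073012131356 [ 0.11422692 -0.28531251 -0.15335597] 0.017
```

View pics/scene0.png

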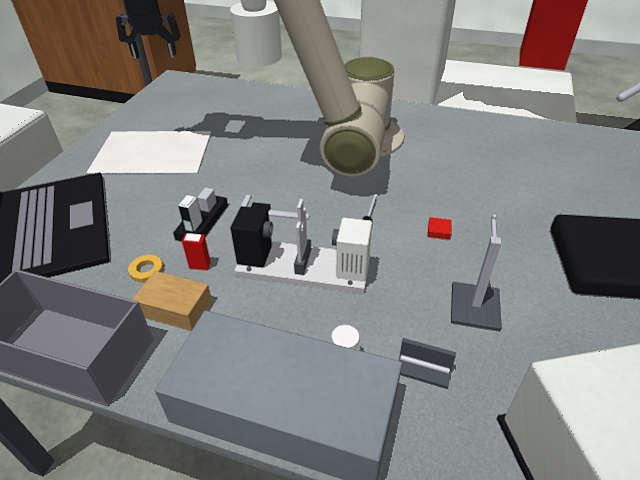

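View pics/top0.png

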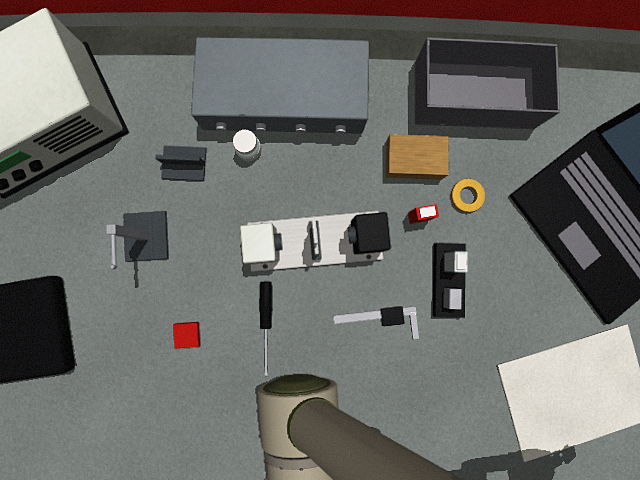

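```bash
cat > h.py <<'E'
import numpy as np, cv2
from rig import env
class Cam:
    def __init__(s,n):
        s.n=n; r=env.get_image(n); s.img=r["image"]; s.f=np.array([r["fx"],r["fy"]]); s.c=np.array([r["cx"],r["cy"]]); s.k=r["k1"]; s.T=np.array(r["pose"])
    def proj(s,P):
        p=(np.atleast_2d(P)-s.T[:3,3])@s.T[:3,:3]; m=np.c_[p[:,0],-p[:,1]]/-p[:,2:]
        return m*(1+s.k*(m**2).sum(1,keepdims=True))*s.f+s.c
    def ray(s,uv):
        d=(np.array(uv,float)-s.c)/s.f; m=d.copy()
        for _ in range(20): m=d/(1+s.k*(m**2).sum())
        v=s.T[:3,:3]@np.array([m[0],-m[1],-1]); return s.T[:3,3],v/np.linalg.norm(v)
    def atz(s,uv,z):
        o,v=s.ray(uv); return o+v*(z-o[2])/v[2]
def tri(rays):
    A=np.zeros((3,3));b=np.zeros(3)
    for o,v in rays:
        M=np.eye(3)-np.outer(v,v);A+=M;b+=M@o
    x=np.linalg.solve(A,b); return x,[round(float(np.linalg.norm((np.eye(3)-np.outer(v,v))@(x-o))),4) for o,v in rays]
E
python3 - <<'E'
from h import *
cs={n:Cam(n) for n in("scene","top")}
for t in("bench","beam","paddle","paddle_hole","stand","hook_mid","rack","cell","cell_light","dummy"):
    for n in cs:
        for k in("find_in","tip_of"):
            print(t,n,k,[(round(d["conf"],2),np.round(d.get("bbox",d.get("centre"))).tolist()) for d in getattr(env,k)(n,t)[:4]])
E
```

```text
bench scene find_in [(0.72, [304.0, 249.0, 138.0, 86.0]), (0.47, [347.0, 340.0, 30.0, 27.0])]
bench scene tip_of [(0.97, [304.0, 267.0])]
bench top find_in [(0.82, [315.0, 241.0, 151.0, 62.0])]
bench top tip_of [(0.61, [315.0, 241.0]), (0.56, [316.0, 235.0])]
beam scene find_in [(0.79, [301.0, 252.0, 143.0, 89.0]), (0.69, [190.0, 215.0, 25.0, 38.0])]
beam scene tip_of [(0.89, [304.0, 232.0]), (0.51, [192.0, 234.0])]
beam top find_in [(0.88, [316.0, 245.0, 152.0, 64.0])]
beam top tip_of [(0.59, [314.0, 239.0])]
paddle scene find_in [(0.85, [303.0, 233.0, 11.0, 65.0]), (0.29, [189.0, 220.0, 13.0, 27.0])]
paddle scene tip_of [(0.97, [304.0, 258.0]), (0.22, [424.0, 367.0])]
paddle top find_in [(0.72, [250.0, 145.0, 29.0, 34.0])]
paddle top tip_of [(0.68, [313.0, 238.0]), (0.59, [449.0, 280.0])]
paddle_hole scene find_in [(0.78, [301.0, 230.0, 14.0, 62.0]), (0.63, [276.0, 207.0, 66.0, 27.0]), (0.24, [191.0, 214.0, 27.0, 33.0])]
paddle_hole scene tip_of []
paddle_hole top find_in [(0.44, [316.0, 237.0, 9.0, 33.0])]
paddle_hole top tip_of [(0.71, [314.0, 236.0]), (0.27, [450.0, 250.0])]
sta
[... 928 characters left out ...]
.0]), (0.63, [422.0, 213.0, 28.0, 20.0]), (0.31, [376.0, 322.0, 87.0, 32.0])]
cell top tip_of [(0.97, [451.0, 264.0])]
cell_light scene find_in [(0.8, [190.0, 213.0, 23.0, 38.0]), (0.62, [194.0, 252.0, 30.0, 35.0])]
cell_light scene tip_of [(0.64, [194.0, 258.0]), (0.62, [192.0, 222.0]), (0.23, [173.0, 308.0])]
cell_light top find_in [(0.9, [455.0, 263.0, 23.0, 22.0]), (0.88, [424.0, 215.0, 37.0, 24.0])]
cell_light top tip_of [(0.96, [453.0, 260.0]), (0.76, [422.0, 213.0]), (0.17, [186.0, 163.0])]
dummy scene find_in [(0.88, [209.0, 200.0, 21.0, 23.0])]
dummy scene tip_of [(0.77, [211.0, 211.0])]
dummy top find_in [(0.58, [454.0, 300.0, 15.0, 26.0])]
dummy top tip_of [(0.81, [451.0, 295.0])]
```

The top view shows the bench at (315,241) and the paddle at (315,238). The stand's hook, at (113,229)→(113,266), points at the robot. The rack is at (450,280).

Cell candidates:
- Red cell with a white cap at scene (196,252), top (424,213), standing on the table.
- White and black one in the rack at scene (190,214), top (455,263). This fits best: it is in a rack pocket and has a white cap and black masks.

I'll confirm with an enlarged crop and fit the poses.

Run:
```python
from h import *
S=Cam("scene");T=Cam("top")
a=cv2.resize(S.img[175:280,155:235],None,fx=5,fy=5,interpolation=cv2.INTER_CUBIC)
b=cv2.resize(T.img[195:325,405:485],(400,525),interpolation=cv2.INTER_CUBIC)
cv2.imwrite("pics/crop1.png",np.hstack([a,b[:525]]))
np.savez("masks0.npz",**{f"{t}_{c.n}":np.array([d["mask"] for d in env.trace(c.n,t)[:2]]) for t in("bench","paddle","stand","rack","cell") for c in(S,T)})
m=np.load("masks0.npz")
for k in m: print(k,[(int(x.sum()),*np.round(np.argwhere(x).mean(0)[::-1])) for x in m[k]])
for n,uv,z in(("bench",(315,240),.01),("rack",(450,281),.02),("stand",(147,237),.01),("posttop",(113,229),.178),("hookend",(113,266),.178),("padtop",(316,237),.15)): print(n,T.atz(uv,z).round(3))
```

```text
bench_scene [(7473, np.float64(302.0), np.float64(255.0))]
bench_top [(7057, np.float64(315.0), np.float64(241.0))]
paddle_scene [(517, np.float64(301.0), np.float64(230.0))]
paddle_top [(138, np.float64(315.0), np.float64(234.0))]
stand_scene [(2657, np.float64(479.0), np.float64(295.0))]
stand_top [(2411, np.float64(141.0), np.float64(236.0))]
rack_scene [(761, np.float64(204.0), np.float64(220.0))]
rack_top [(1481, np.float64(445.0), np.float64(281.0)), (712, np.float64(266.0), np.float64(314.0))]
cell_scene [(661, np.float64(190.0), np.float64(213.0)), (840, np.float64(197.0), np.float64(252.0))]
cell_top [(444, np.float64(422.0), np.float64(214.0)), (444, np.float64(456.0), np.float64(261.0))]
bench [0.553 0.003 0.01 ]
rack [ 0.477 -0.273  0.02 ]
stand [0.549 0.352 0.01 ]
posttop [0.551 0.352 0.178]
hookend [0.487 0.349 0.178]
padtop [0.549 0.002 0.15 ]
```

View pics/crop1.png

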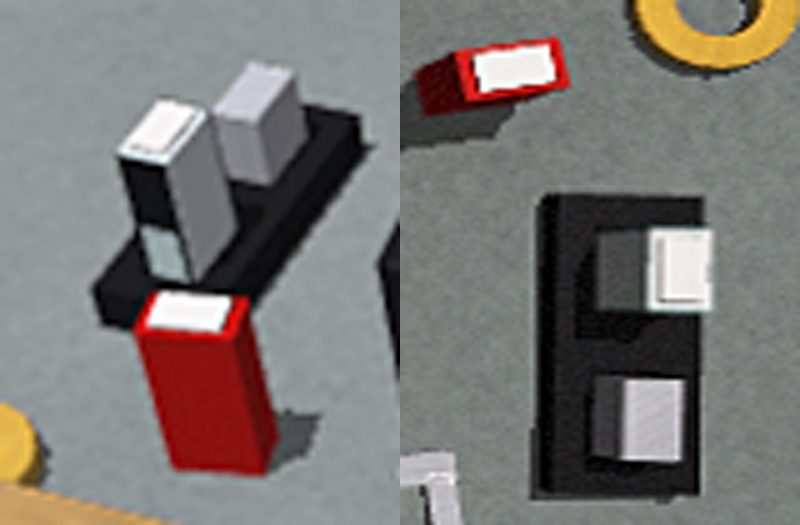

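The crop shows the rack piece at crop (165,190): glass with frosted sides, a white cap, and a black-masked end towards world +x. The other one, at (205,385), is red, so it's rejected. Next I fit poses by silhouettes.

```bash
cat >> h.py <<'E'
from scipy.optimize import minimize
def box(cx,cy,sx,sy,z0,z1): return np.array([[cx+a*sx/2,cy+b*sy/2,z] for a in(-1,1) for b in(-1,1) for z in(z0,z1)])
def place(P,p): 
    c,s=np.cos(p[2]),np.sin(p[2]); return np.c_[p[0]+c*P[:,0]-s*P[:,1],p[1]+s*P[:,0]+c*P[:,1],P[:,2]]
def sil(cam,boxes,p,k=4):
    m=np.zeros((480*k,640*k),np.uint8)
    for b in boxes: cv2.fillConvexPoly(m,cv2.convexHull(((cam.proj(place(b,p))+.5)*k).astype(np.float32)).astype(np.int32),1)
    return cv2.resize(m.astype(np.float32),(640,480),interpolation=cv2.INTER_AREA)
def fit(cams,masks,boxes,p0,ign=None):
    def cost(p):
        return sum(np.abs(sil(c,boxes,p)-m).sum()/m.sum() for c,m in zip(cams,masks))
    sx=np.array([p0]+[np.array(p0)+d for d in np.diag([.008,.008,.08])])
    r=minimize(cost,p0,method="Nelder-Mead",options=dict(initial_simplex=sx,xatol=1e-4,fatol=1e-4,maxiter=150)); return r.x,r.fun
BENCH=[box(0,0,.1,.27,0,.02),box(0,.105,.07,.06,.02,.125),box(0,-.105,.07,.06,.02,.125),box(0,0,.076,.0195,.02,.05),box(0,.069,.032,.012,.084,.116),box(0,-.069,.032,.012,.084,.116)]
PAD=[box(0,0,.06,.006,.026,.141),box(0,0,.026,.006,.141,.176)]
STAND=[box(0,0,.1,.09,0,.012),box(0,0,.016,.016,0,.178),box(-.034,0,.07,.008,.166,.174),box(-.065,0,.008,.008,.166,.181)]
RACK=[box(0,0,.15,.06,0,.024)]; CELL=[box(.036,0,.04,.024,.01,.09),box(.036,0,.03,.018,.09,.094)]; DUM=[box(-.036,0,.04,.024,.01,.06)]
E
python3 - <<'E'
from h import *
C=[Cam("scene"),Cam("top")]; m=np.load("masks0.npz")
def M(*ks): return [np.any([m[f"{k}_{n}"][i] for k,i in ks if f"{k}_{n}" in m],axis=0).astype(np.float32) for n in("scene","top")]
bm=M(("bench",0),("paddle",0)); sm=M(("stand",0))
for nm,mm,bx,p0 in(("bench",bm,BENCH+PAD,[.553,.003,.1]),("stand",sm,STAND,[.55,.352,0])):
    print(nm,*[ (np.round(a,4).tolist(),round(float(b),3)) for a,b in (fit(C,mm,bx,p0),fit(C[:1],mm[:1],bx,p0),fit(C[1:],mm[1:],bx,p0))])
# rack: dark+cell; per cam cell index
cs=m["cell_scene"][0]; ct=m["cell_top"][1]; 
mm=[cs.astype(np.float32),ct.astype(np.float32)]
print("cell",*[(np.round(a,4).tolist(),round(float(b),3)) for a,b in (fit(C,mm,CELL,[.477,-.273,0]),)])
d=C[1].img.astype(int).max(2)<45; d[:,:425]=0;d[:,475:]=0;d[:238]=0;d[325:]=0
rk=[m["rack_scene"][0].astype(np.float32),(d|m["rack_top"][0]|ct).astype(np.float32)]
# scene rack + cell + dummy
dm=env.trace("scene","dummy"); dt=env.trace("top","dummy"); print(len(dm),len(dt))
if dm and dt:
    rk=[np.clip(m["rack_scene"][0]+cs+dm[0]["mask"],0,1).astype(np.float32),np.clip(m["rack_top"][0]+ct+dt[0]["mask"],0,1).astype(np.float32)]
    print("rack",[(np.round(a,4).tolist(),round(float(b),3)) for a,b in (fit(C,rk,RACK+CELL+DUM,[.477,-.273,0]),)])
    print("dummy",[(np.round(a,4).tolist(),round(float(b),3)) for a,b in (fit(C,[dm[0]["mask"].astype(np.float32),dt[0]["mask"].astype(np.float32)],DUM,[.477,-.273,0]),)])
E
```

```text
bench ([0.5497, 0.0047, 0.1242], 0.094) ([0.5502, 0.0054, 0.1201], 0.062) ([0.5501, 0.0036, 0.1218], 0.025)
stand ([0.5515, 0.3575, 0.0865], 0.176) ([0.5515, 0.3574, 0.088], 0.094) ([0.5514, 0.3571, 0.0946], 0.08)
cell ([0.4806, -0.2717, 0.0032], 0.327)
2 1
rack [([0.4789, -0.2714, -0.0113], 0.245)]
dummy [([0.479, -0.27, 0.0602], 0.463)]
```

```bash
cat >> h.py <<'E'
from scipy.spatial.transform import Rotation as Ro
def Rdown(ya):
    ya=np.radians(ya); y=np.array([np.cos(ya),np.sin(ya),0]); z=np.array([0,0,-1.]); return np.c_[np.cross(y,z),y,z]
def go(xyz,ya):
    s=env.observe(); R=np.array(s["tool_rot"]); 
    print("shift",(R.T@(np.array(xyz)-s["position"])).round(4).tolist(),"turn",Ro.from_matrix(R.T@Rdown(ya)).as_rotvec().round(4).tolist(),"t",s["time_s"],"pos",s["position"].round(4),"q",np.round(s["q"],1),"ft",s["ft_force"].round(2),"grip",s["grip_width"],s["gripper_force"])
def w2b(p,P): # points in body frame -> world
    return place(np.atleast_2d(P).astype(float),p)
B=[.550,.0045,.1215]; ST=[.5515,.3572,.09]
E
python3 -c "
from h import *
go([.55,.0045,.26],-83.04)"
```

```text
shift [0.5235, -0.3814, -0.0117] turn [-0.0, 0.0, 0.1983] t 3.0 pos [ 0.1729 -0.5221  0.2483] q [-84.   21.8  74.3  -0.   83.9 -12.3] ft [-0.62 -0.31 -0.22] grip 0.08539331650835112 0.0
```

```bash
python3 -m pendant '[[1,0.06,-0.04,-0.01,0,0,0.04],[1,0.11,-0.08,-0.011,0,0,0.08],[1,0.16,-0.117,-0.0117,0,0,0.12],[1,0.21,-0.153,-0.0117,0,0,0.16],[1,0.26,-0.19,-0.0117,0,0,0.1983]]' 60; python3 -c "
from h import *
go([.55,.0045,.26],-83.04)"
```

```text
time_s: 3.62
position: [0.3549, -0.2667, 0.2602]
tool_rot: [[0.993, 0.12, 0.0], [0.12, -0.993, -0.001], [0.0, 0.001, -1.0]]
ft_force: [1.8, -0.4, 0.1]
grip_width: 0.0854
gripper_force: 0.0
shift [0.2261, -0.2459, 0.0002] turn [0.0006, -0.0004, -0.0017] t 3.625 pos [ 0.3549 -0.2667  0.2602] q [-52.3  10.5  88.6   0.   80.8  30.9] ft [ 1.8  -0.37  0.06] grip 0.08535363489451794 0.0
```

```bash
python3 -m pendant '[[1,0.04,-0.044,0,0,0,0],[1,0.08,-0.088,0,0,0,0],[1,0.12,-0.132,0,0,0,0],[1,0.16,-0.176,0,0,0,0],[1,0.2,-0.22,0,0,0,0]]'; python3 -m pendant '[[1,0.02,-0.02,0,0,0,0],[1,0.02,-0.02,0,0,0,0],[1,0.02,-0.02,0,0,0,0]]';  python3 - <<'E'
from h import *
go([.55,.0045,.26],-83.04)
W=Cam("wrist"); im=W.img.copy()
for b in BENCH+PAD:
    p=W.proj(place(b,B))
    for i in range(8):
        for j in(1,2,4):
            if not i&j: cv2.line(im,tuple(p[i].astype(int)),tuple(p[i|j].astype(int)),(0,0,255) ,1)
cv2.imwrite("pics/w1.png",im); print(W.T.round(3).tolist(),W.f)
for t in("paddle","paddle_hole"): print(t,[(d["conf"],d["centre"]) for d in env.tip_of("wrist",t)],[(d["conf"],d["bbox"]) for d in env.find_in("wrist",t)])
E
```

```text
time_s: 4.25
position: [0.5269, -0.0239, 0.2602]
tool_rot: [[0.993, 0.121, 0.001], [0.121, -0.993, -0.0], [0.001, 0.0, -1.0]]
ft_force: [0.4, -1.1, -1.0]
grip_width: 0.0854
gripper_force: 0.0
time_s: 4.62
position: [0.543, -0.004, 0.26]
tool_rot: [[0.993, 0.121, -0.0], [0.121, -0.993, -0.0], [-0.0, 0.0, -1.0]]
ft_force: [-0.4, -0.1, -0.1]
grip_width: 0.0855
gripper_force: 0.0
shift [0.008, -0.0076, -0.0] turn [0.0001, 0.0004, -0.0004] t 4.625 pos [ 0.543 -0.004  0.26 ] q [-12.9  20.6  74.2  -0.   85.2  70.1] ft [-0.38 -0.06 -0.08] grip 0.08545582698107866 0.0
[[0.121, 0.938, 0.325, 0.626], [-0.993, 0.114, 0.039, 0.005], [-0.0, -0.327, 0.945, 0.385], [0.0, 0.0, 0.0, 1.0]] [423.54979471 423.54979471]
paddle [(0.95, [310.3, 189.4])] [(0.88, [304.2, 216.2, 15.2, 120.1]), (0.18, [610.4, 274.9, 57.3, 78.6])]
paddle_hole [(0.79, [304.8, 219.7])] [(0.75, [304.2, 213.0, 15.9, 118.6]), (0.28, [611.1, 276.8, 52.4, 74.9])]
```

View pics/w1.png

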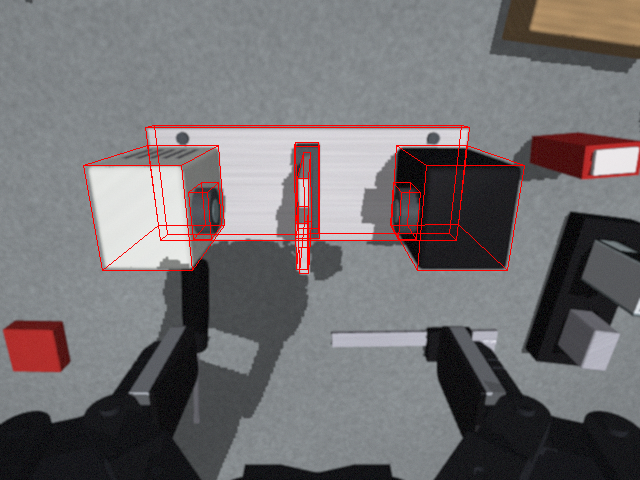

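The overlay matches the bench and paddle within about 1–2 px: tab at (303,255), emitter at left, receiver at right. I'll descend to the tab.

```bash
python3 -m pendant '[[1,0.008,-0.0076,0,0,0,0],[0.6,0.008,-0.0076,0.045,0,0,0],[0.5,0.008,-0.0076,0.08,0,0,0],[0.5,0.008,-0.0076,0.093,0,0,0],[0.5,0.008,-0.0076,0.093,0,0,0]]'; python3 -c "
from h import *
go([.55,.0045,.167],-83.04)"
```

```text
time_s: 5.5
position: [0.5507, 0.0052, 0.1671]
tool_rot: [[0.993, 0.121, -0.0], [0.121, -0.993, 0.0], [-0.0, -0.0, -1.0]]
ft_force: [0.8, -0.4, 0.5]
grip_width: 0.0429
gripper_force: 0.0
shift [-0.0008, 0.0006, 0.0001] turn [-0.0002, 0.0003, 0.0001] t 5.5 pos [0.5507 0.0052 0.1671] q [-11.8  26.   81.8   0.   72.2  71.3] ft [ 0.76 -0.44  0.47] grip 0.04286531093749847 0.0
```

```bash
python3 -m pendant '[[0,0,0,0,0,0,0],[0,0,0,0,0,0,0],[0,0,0,0,0,0,0],[0,0,0,0,0,0,0],[0,0,0,0,0,0,0]]' 60; python3 -m pendant '[[0,0,0,-0.02,0,0,0],[0,0,0,-0.06,0,0,0],[0,0,0,-0.10,0,0,0],[0,0,0,-0.14,0,0,0],[0,0,0,-0.15,0,0,0]]';python3 - <<'E'
from h import *
h=w2b(ST,[[-.12,0,0]])[0]; print(h)
go([h[0],h[1],.32],np.degrees(ST[2]))
go([h[0],h[1],.32],np.degrees(ST[2])-180)
E
```

```text
time_s: 6.12
position: [0.551, 0.005, 0.1683]
tool_rot: [[0.993, 0.121, 0.003], [0.121, -0.993, -0.0], [0.003, 0.001, -1.0]]
ft_force: [-0.4, 0.5, 6.1]
grip_width: 0.0045
gripper_force: 59.8
time_s: 6.75
position: [0.5507, 0.005, 0.3193]
tool_rot: [[0.993, 0.121, 0.004], [0.121, -0.993, -0.001], [0.004, 0.001, -1.0]]
ft_force: [-0.1, 0.4, -2.7]
grip_width: 0.0049
gripper_force: 58.9
[0.43198567 0.34641457 0.        ]
shift [-0.0765, -0.3533, -0.0015] turn [0.0041, -0.0021, -1.5393] t 6.75 pos [0.5507 0.005  0.3193] q [-11.8  19.5  66.2   0.   94.   71.2] ft [-0.13  0.43 -2.73] grip 0.004917617841559399 58.93624126911163
shift [-0.0765, -0.3533, -0.0015] turn [-0.0022, -0.0041, 1.6023] t 6.75 pos [0.5507 0.005  0.3193] q [-11.8  19.5  66.2   0.   94.   71.2] ft [-0.13  0.43 -2.73] grip 0.004917617841559399 58.93624126911163
```

```bash
python3 -m pendant '[[0,-0.01,-0.045,0,0,0,-0.18],[0,-0.02,-0.09,0,0,0,-0.36],[0,-0.03,-0.135,0,0,0,-0.54],[0,-0.04,-0.18,0,0,0,-0.72],[0,-0.05,-0.225,0,0,0,-0.90]]'; python3 -c "
from h import *
h=w2b(ST,[[-.12,0,0]])[0]
go([h[0],h[1],.32],np.degrees(ST[2]))"
```

```text
time_s: 7.38
position: [0.4725, 0.2236, 0.3156]
tool_rot: [[0.517, 0.856, -0.002], [0.856, -0.517, -0.0], [-0.002, -0.002, -1.0]]
ft_force: [0.6, 1.0, -0.9]
grip_width: 0.0049
gripper_force: 58.9
shift [0.0842, -0.0982, -0.0043] turn [-0.0022, 0.001, -0.6335] t 7.375 pos [0.4725 0.2236 0.3156] q [12.3 16.8 70.8  0.  92.5 43.5] ft [ 0.58  1.   -0.94] grip 0.004912710633387119 58.94039869308472
```

```bash
python3 -m pendant '[[0,0.02,-0.03,-0.003,0,0,-0.17],[0,0.05,-0.06,-0.004,0,0,-0.34],[0,0.08,-0.09,-0.004,0,0,-0.51],[0,0.0842,-0.0982,-0.004,0,0,-0.61],[0,0.0842,-0.0982,-0.004,0,0,-0.61]]'
python3 - <<'E'
from h import *
h=w2b(ST,[[-.12,0,0]])[0]
go([h[0],h[1],.32],np.degrees(ST[2]))
s=env.observe(); p=s["position"]; R=np.array(s["tool_rot"]); ya=np.arctan2(R[1,1],R[0,1])
PP=[b-[0,0,.026]+[0,0,p[2]-.1423] for b in PAD]; pp=[p[0],p[1],ya-np.pi/2]
n=0; ims=[]
for c in("wrist","scene","top"):
    W=Cam(c); im=W.img.copy()
    for bs,q,col in((STAND,ST,(0,0,255)),(PP,pp,(0,255,0))):
      for b in bs:
        P=W.proj(place(b,q))
        for i in range(8):
            for j in(1,2,4):
                if not i&j: cv2.line(im,tuple(int(v) for v in np.round(P[i]*8)),tuple(int(v) for v in np.round(P[i|j]*8)),col,1,0,3)
    hm=W.proj(w2b(ST,[-.036,0,.17]))[0]; print(c,"hook proj",hm.round(1),[(d["conf"],d["centre"]) for d in env.tip_of(c,"hook_mid")],"hole",W.proj([p-[0,0,.0473]]).round(1),[(d["conf"],d["centre"]) for d in env.tip_of(c,"paddle_hole")])
    ims.append(im)
w=cv2.resize(ims[0][:, :],(400,300)); s_=cv2.resize(ims[1][160:350,380:530],(400,506))
t=cv2.resize(ims[2][190:310,70:200],None,fx=3.07,fy=2.5)
out=np.zeros((600,800,3),np.uint8); out[:300,:400]=w; out[:506,400:]=s_; out[300:,:399]=t[:300,:399]
cv2.imwrite("pics/m2.png",out)
E
```

```text
time_s: 8.0
position: [0.4331, 0.3458, 0.3197]
tool_rot: [[-0.061, 0.998, -0.002], [0.998, 0.061, -0.001], [-0.001, -0.002, -1.0]]
ft_force: [0.3, 0.4, -0.7]
grip_width: 0.005
gripper_force: 58.9
shift [0.0007, -0.0011, -0.0003] turn [-0.0022, 0.001, -0.0289] t 8.0 pos [0.4331 0.3458 0.3197] q [26.4 20.1 65.3 -0.  94.8 22.9] ft [ 0.26  0.4  -0.66] grip 0.004962624824421912 58.901100754737854
wrist hook proj [441.6 221.7] [(0.83, [437.9, 223.1])] hole [[319.4 292.3]] [(0.86, [317.8, 294.6])]
scene hook proj [493.6 229.6] [(0.71, [492.2, 226.8])] hole [[504.9 154.5]] [(0.59, [500.8, 151.3])]
top hook proj [112.9 249.7] [(0.83, [113.7, 250.8])] hole [[ 87.1 301.5]] [(0.73, [89.0, 300.0])]
```

View pics/m2.png

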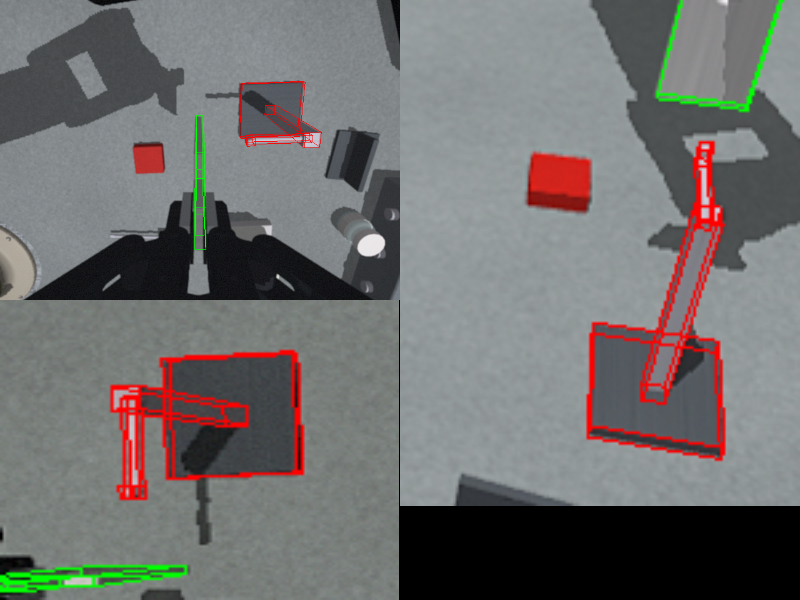

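The green paddle and red stand overlays match to about 1–2 px in all three views; the hook bar is at top (113,250). I'll lower to threading height, still outside the hook's end, and refine.

```bash
python3 -m pendant '[[0,0,0,0.03,0,0,-0.015],[0,0,0,0.06,0,0,-0.029],[0,0,0,0.09,0,0,-0.029],[0,0,0,0.098,0,0,-0.029],[0,0,0,0.098,0,0,-0.029]]'
python3 - <<'E'
from h import *
s=env.observe(); p=s["position"]; R=np.array(s["tool_rot"]); ya=np.arctan2(R[1,1],R[0,1])
C=[Cam(c) for c in("wrist","scene","top")]
ms=[env.trace(c.n,"stand")[0]["mask"].astype(np.float32) for c in C]
for i in((0,),(1,),(2,)): print(i,fit([C[k] for k in i],[ms[k] for k in i],STAND,ST))
# paddle fit (scene/top) lateral and height
pm=[(c,d[0]["mask"].astype(np.float32)) for c in C for d in[env.trace(c.n,"paddle")] if d]
for c,m in pm:
    best=min(((np.abs(sil(c,[b+[dx,0,dz+p[2]-.1683] for b in PAD],[p[0],p[1],ya-np.pi/2])-m).sum()/m.sum(),dx,dz) for dx in np.arange(-4,5,2)/1e3 for dz in np.arange(-6,7,2)/1e3)); print("paddle",c.n,best,m.sum())
h=w2b(ST,[[-.12,0,0]])[0]; go([h[0],h[1],.2208],np.degrees(ST[2]))
ims=[]
c=C[0]; im=c.img.copy()
cv2.drawContours(im,cv2.findContours(ms[0].astype(np.uint8),0,1)[0],-1,(0,255,255),1)
for bs,q,col in((STAND,ST,(0,0,255)),):
  for b in bs:
    P=c.proj(place(b,q))
    for i in range(8):
        for j in(1,2,4):
            if not i&j: cv2.line(im,tuple(int(v) for v in np.round(P[i]*8)),tuple(int(v) for v in np.round(P[i|j]*8)),col,1,0,3)
cv2.imwrite("pics/w3.png",cv2.resize(im[120:320,260:560],(800,533)))
E
```

```text
time_s: 9.07
position: [0.4339, 0.3454, 0.2235]
tool_rot: [[-0.089, 0.996, 0.0], [0.996, 0.089, 0.0], [0.0, 0.0, -1.0]]
ft_force: [0.4, -0.9, -1.1]
grip_width: 0.0051
gripper_force: 58.9
(0,) (array([0.55080255, 0.35726643, 0.09045533]), np.float64(0.055272556841373444))
(1,) (array([0.55096176, 0.35753269, 0.10218826]), np.float64(0.05513822287321091))
(2,) (array([0.55105923, 0.35627174, 0.11408438]), np.float64(0.0673234835267067))
paddle scene (np.float32(0.34982577), np.float64(0.0), np.float64(0.0)) 1435.0
paddle top (np.float32(0.32388663), np.float64(0.004), np.float64(0.0)) 247.0
shift [0.0011, -0.0017, 0.0025] turn [0.0004, -0.0002, -0.0002] t 9.525 pos [0.4337 0.3455 0.2233] q [26.3 23.3 76.2  0.  80.5 21.2] ft [-1.02  0.36 -1.28] grip 0.005069182678299923 58.90250086784363
```

View pics/w3.png

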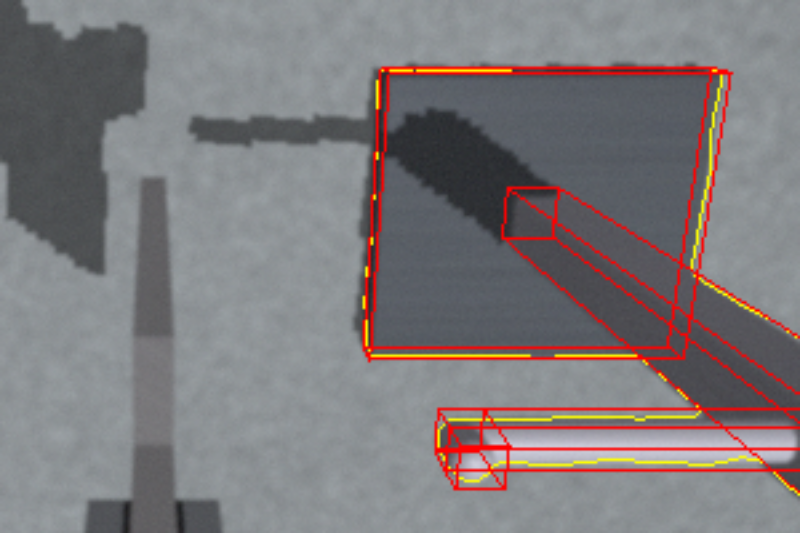

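Model and stand agree, and the hook end at crop (470,450) lies within the outline. Refined stand pose: (0.551, 0.3572, 0.0935 rad). Now I'll thread the hole over the hook.

```bash
python3 -m pendant '[[0,0.001,0,0.0025,0,0,0],[0,0.001,0.015,0.0025,0,0,0],[0,0.001,0.03,0.0025,0,0,0],[0,0.001,0.042,0.0025,0,0,0],[0,0.001,0.05,0.0025,0,0,0]]'; python3 -m pendant '[[0,0,0.004,0,0,0,0],[0,0,0.012,0,0,0,0],[0,0,0.02,0,0,0,0],[0,0,0.028,0,0,0,0],[0,0,0.032,0,0,0,0]]';python3 - <<'E'
from h import *
go([.5152,.3538,.2208],np.degrees(.0935))
for c in("scene","top"): print(c,Cam(c).proj([[.5152,.3538,.2208-.0473]]).round(1),[(d["conf"],d["centre"]) for d in env.tip_of(c,"paddle_hole")])
E
```

```text
time_s: 10.15
position: [0.4844, 0.3509, 0.2203]
tool_rot: [[-0.089, 0.996, -0.0], [0.996, 0.089, -0.0], [-0.0, -0.0, -1.0]]
ft_force: [0.2, -0.7, -1.7]
grip_width: 0.0048
gripper_force: 58.9
time_s: 10.78
position: [0.5158, 0.3537, 0.2204]
tool_rot: [[-0.089, 0.996, -0.0], [0.996, 0.089, -0.0], [-0.0, -0.0, -1.0]]
ft_force: [0.5, 0.0, -1.3]
grip_width: 0.0046
gripper_force: 58.9
shift [0.0001, -0.0006, -0.0004] turn [-0.0, 0.0, -0.004] t 10.775 pos [0.5158 0.3537 0.2204] q [23.6 30.6 64.2 -0.  85.3 18.5] ft [ 0.45  0.04 -1.34] grip 0.004599931763022769 58.9480197429657
scene [[493.9 228. ]] [(0.86, [493.4, 227.7]), (0.53, [175.4, 308.7])]
top [[112.1 249.9]] [(0.57, [110.4, 248.2])]
```

```bash
python3 -m pendant '[[0,0,0,0.004,0,0,0],[0,0,0,0.008,0,0,0],[0,0,0,0.009,0,0,0],[0,0,0,0.009,0,0,0]]'|grep -E "pos|ft"; python3 -m pendant '[[0,0,0,0.001,0,0,0],[0,0,0,0.001,0,0,0]]'|grep -E "pos|ft";python3 -m pendant '[[0,0,0,0.001,0,0,0],[0,0,0,0.001,0,0,0]]'|grep -E "pos|ft"
```

```text
position: [0.5152, 0.3538, 0.2114]
ft_force: [-0.9, 0.2, -1.8]
position: [0.5152, 0.3537, 0.2105]
ft_force: [0.5, -0.1, -1.3]
position: [0.5152, 0.3537, 0.2094]
ft_force: [0.6, 0.2, -1.4]
```

```bash
for i in 1 2 3; do python3 -m pendant '[[0,0,0,0.0007,0,0,0],[0,0,0,0.0007,0,0,0]]'|grep -E "pos|ft"; done
```

```text
position: [0.5153, 0.3538, 0.2091]
ft_force: [0.0, 0.3, 1.4]
position: [0.5154, 0.3538, 0.209]
ft_force: [-1.5, -0.6, 5.5]
position: [0.5154, 0.3538, 0.2089]
ft_force: [-2.7, -1.1, 8.8]
```

Contact came at z 0.209, as predicted. I'll ease the push, release and rise.

```bash
python3 -m pendant '[[0,0,0,-0.0015,0,0,0],[0,0,0,-0.0015,0,0,0],[0.15,0,0,-0.0015,0,0,0],[0.4,0,0,-0.0015,0,0,0],[0.4,0,0,-0.0015,0,0,0]]'; python3 -m pendant '[[0.4,0,0,-0.02,0,0,0],[0.5,0,0,-0.05,0,0,0],[0.7,0,0,-0.09,0,0,0],[0.7,0,0,-0.10,0,0,0]]'
python3 - <<'E'
from h import *
S=Cam("scene");T=Cam("top")
cv2.imwrite("pics/hang.png",np.hstack([cv2.resize(S.img[170:340,400:560],(400,425)),cv2.resize(T.img[180:300,70:183],(400,425))]))
for c in(S,T): print(c.n,c.proj([[.5152,.3538,.162]]).round(1),[(d["conf"],d["centre"]) for d in env.tip_of(c.n,"paddle_hole")])
ca=w2b([.479,-.2715,0],[.036,0,0])[0]; go([ca[0],ca[1],.2],-90); go([ca[0],ca[1],.2],90)
E
```

```text
time_s: 13.35
position: [0.5153, 0.3537, 0.2087]
tool_rot: [[-0.09, 0.996, -0.0], [0.996, 0.09, -0.0], [-0.0, -0.0, -1.0]]
ft_force: [-0.0, -0.1, -0.1]
grip_width: 0.0341
gripper_force: 0.0
time_s: 13.85
position: [0.5157, 0.354, 0.3116]
tool_rot: [[-0.09, 0.996, 0.004], [0.996, 0.09, 0.002], [0.001, 0.004, -1.0]]
ft_force: [0.5, 0.2, -0.9]
grip_width: 0.0597
gripper_force: 0.0
scene [[492.5 232.8]] [(0.93, [487.6, 230.5]), (0.59, [480.8, 270.8])]
top [[114.9 250.2]] [(0.79, [112.8, 250.3])]
shift [-0.6225, -0.0558, 0.1081] turn [-0.0011, 0.0023, 1.6605] t 14.05 pos [0.515  0.3536 0.3075] q [23.6 28.1 54.4  0.  97.7 18.5] ft [-0.16  0.36  0.24] grip 0.05942086125805421 0.0
shift [-0.6225, -0.0558, 0.1081] turn [-0.0022, -0.001, -1.4811] t 14.05 pos [0.515  0.3536 0.3075] q [23.6 28.1 54.4  0.  97.7 18.5] ft [-0.16  0.36  0.24] grip 0.05942086125805421 0.0
```

View pics/hang.png

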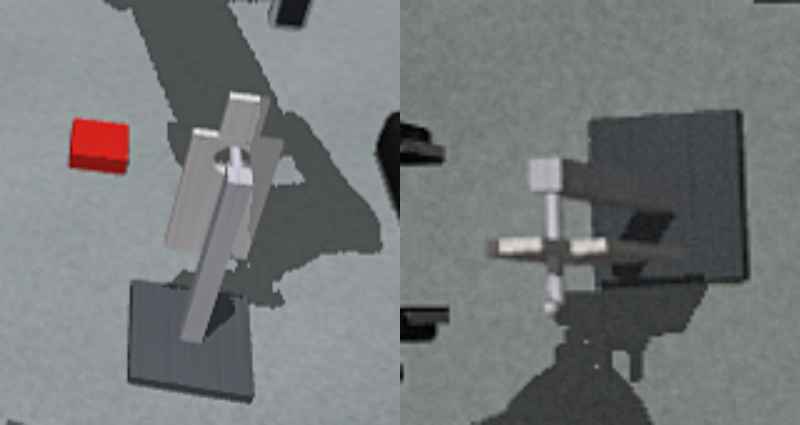

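The paddle hangs freely on the bar at crop (235,160), with the gripper clear. Now to the rack.

```bash
python3 -m pendant '[[1,-0.055,-0.005,0,0,0,0.17],[1,-0.11,-0.01,0,0,0,0.34],[1,-0.165,-0.015,0,0,0,0.51],[1,-0.22,-0.02,0,0,0,0.68],[1,-0.275,-0.025,0,0,0,0.85]]'|grep pos; python3 -c "
from h import *
go([.515,-.2715,.27],-90)"
```

```text
position: [0.5144, 0.0759, 0.3075]
shift [-0.2499, 0.2413, 0.0375] turn [-0.0012, 0.0022, 0.805] t 14.675 pos [0.5144 0.0759 0.3075] q [-4.7 16.7 72.2  0.  91.2 39.2] ft [ 0.56 -0.18  0.91] grip 0.08539269241577878 0.0
```

```bash
python3 -m pendant '[[1,-0.04,0.039,0,0,0,0.17],[1,-0.08,0.078,0,0,0,0.34],[1,-0.12,0.117,0.01,0,0,0.51],[1,-0.16,0.156,0.02,0,0,0.68],[1,-0.20,0.195,0.03,0,0,0.805]]'|grep pos; python3 -m pendant '[[1,0.004,0.05,0.003,0,0,0],[1,0.004,0.058,0.004,0,0,0],[1,0.004,0.058,0.004,0,0,0]]'|grep pos;python3 - <<'E'
from h import *
go([.515,-.2715,.27],-90)
C=[Cam(c) for c in("wrist","scene","top")]; W=C[0]
ex=[np.array([.479,-.2715,0.])]
cm={}
for c in C:
    for d in env.trace(c.n,"cell"):
        P=c.proj([[.515,-.2715,.06]])[0]
        print(c.n,d["conf"],np.round(d["bbox"]),P.round())
        if np.hypot(*(np.array(d["bbox"][:2])-P))<40 and c.n not in cm: cm[c.n]=(c,d["mask"].astype(np.float32))
for k,(c,m) in cm.items(): print(k,fit([c],[m],CELL,[.479,-.2715,0]))
a=list(cm.values()); print("all",fit([x[0] for x in a],[x[1] for x in a],CELL,[.479,-.2715,0]))
for c in C:
    r=env.trace(c.n,"rack"); d=env.trace(c.n,"dummy")
    if c.n in cm and r and d:
        m=np.clip(cm[c.n][1]+r[0]["mask"]+d[0]["mask"],0,1).astype(np.float32); print("rack",c.n,fit([c],[m],RACK+CELL+DUM,[.479,-.2715,0]))
np.savez("cm.npz",**{k:v[1] for k,v in cm.items()})
im=W.img.copy()
for b in RACK+CELL+DUM:
    P=W.proj(place(b,[.479,-.2715,0]))
    for i in range(8):
        for j in(1,2,4):
            if not i&j: cv2.line(im,tuple(int(v) for v in np.round(P[i]*8)),tuple(int(v) for v in np.round(P[i|j]*8)),(0,0,255),1,0,3)
cv2.imwrite("pics/w4.png",np.hstack([W.img[100:440,180:460],im[100:440,180:460]]))
E
```

```text
position: [0.5179, -0.2033, 0.2772]
position: [0.5225, -0.2594, 0.2738]
shift [-0.0076, 0.0121, 0.0038] turn [-0.0016, 0.0017, 0.0051] t 15.675 pos [ 0.5225 -0.2594  0.2738] q [-38.   24.4  65.9   0.   89.8  51.7] ft [-0.13  0.1  -0.28] grip 0.08523058673471702 0.0
wrist 0.84 [252.  92.  72.  51.] [331. 211.]
wrist 0.63 [333. 213.  30.  66.] [331. 211.]
scene 0.78 [192. 213.  18.  31.] [190. 212.]
scene 0.64 [197. 252.  34.  40.] [190. 212.]
scene 0.61 [302. 252. 146.  91.] [190. 212.]
top 0.76 [422. 216.  30.  20.] [455. 262.]
top 0.68 [457. 264.  26.  22.] [455. 262.]
top 0.15 [448. 282.  30.  71.] [455. 262.]
wrist (array([ 0.47741267, -0.27245341,  0.00699704]), np.float64(0.043741624802351))
scene (array([ 0.47738564, -0.27157223, -0.02283319]), np.float64(0.15514253079891205))
top (array([ 0.47977256, -0.27227241,  0.02199167]), np.float64(0.6432539820671082))
all (array([ 0.47775327, -0.27191438, -0.0014917 ]), np.float64(0.8761086463928223))
rack scene (array([ 0.47843116, -0.27118282,  0.00421598]), np.float64(0.18553268909454346))
rack top (array([ 0.47905918, -0.27078788, -0.02311113]), np.float64(0.462983638048172))
```

View pics/w4.png

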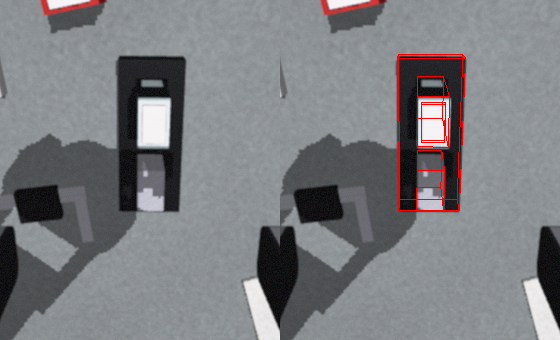

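The left crop shows the cell's white cap at (153,120) in the far pocket and the block at (150,185), matching the model within 2 px. I'll descend with the jaws across the frosted faces.

```bash
python3 -m pendant '[[1,-0.009,0.0128,0.02,0,0,0],[1,-0.009,0.0128,0.02,0,0,0],[1,-0.009,0.0128,0.08,0,0,0],[1,-0.009,0.0128,0.12,0,0,0],[1,-0.009,0.0128,0.12,0,0,0]]'
python3 - <<'E'
from h import *
go([.5135,-.2722,.066],-89.7)
W=Cam("wrist")
for d in env.trace("wrist","cell"):
    P=W.proj([[.5135,-.2722,.08]])[0]
    if np.hypot(*(np.array(d["bbox"][:2])-P))<70: print(d["bbox"],fit([W],[d["mask"].astype(np.float32)],CELL,[.4775,-.272,0]))
E
```

```text
time_s: 16.9
position: [0.5134, -0.2717, 0.1534]
tool_rot: [[1.0, 0.006, -0.004], [0.006, -1.0, 0.003], [-0.004, -0.003, -1.0]]
ft_force: [0.5, -0.7, 1.1]
grip_width: 0.0853
gripper_force: 0.0
shift [0.0004, 0.0008, 0.0874] turn [-0.0033, 0.0036, 0.0004] t 16.9 pos [ 0.5134 -0.2717  0.1534] q [-39.6  29.7  77.7   0.   72.9  50.1] ft [ 0.54 -0.67  1.09] grip 0.08534386696231466 0.0
[319.4, 255.4, 50.0, 109.6] (array([ 0.47772146, -0.27181128, -0.01222009]), np.float64(0.026563936844468117))
```

```bash
python3 -m pendant '[[1,0.0002,0.0004,0.03,-0.0033,0.0036,0],[1,0.0002,0.0004,0.06,-0.0033,0.0036,0],[1,0.0002,0.0004,0.08,-0.0033,0.0036,0],[1,0.0002,0.0004,0.0874,-0.0033,0.0036,0],[1,0.0002,0.0004,0.0874,-0.0033,0.0036,0]]'; python3 -m pendant '[[0.5,0,0,0,0,0,0],[0.4,0,0,0,0,0,0],[0.36,0,0,0,0,0,0],[0.36,0,0,0,0,0,0]]'; python3 -c "
from h import *
go([.5137,-.2721,.066],-89.9)"
```

```text
time_s: 17.62
position: [0.5147, -0.2734, 0.0688]
tool_rot: [[1.0, 0.006, 0.005], [0.006, -1.0, -0.005], [0.005, 0.005, -1.0]]
ft_force: [0.0, -0.0, -0.5]
grip_width: 0.0856
gripper_force: 0.0
time_s: 18.12
position: [0.5141, -0.2729, 0.0676]
tool_rot: [[1.0, 0.005, 0.004], [0.005, -1.0, -0.003], [0.004, 0.003, -1.0]]
ft_force: [0.3, -0.7, -0.7]
grip_width: 0.0305
gripper_force: 0.0
shift [-0.0004, -0.0008, 0.0016] turn [0.0034, -0.0037, 0.0037] t 18.125 pos [ 0.5141 -0.2729  0.0676] q [-39.6  35.4  83.4  -0.   60.8  50.1] ft [ 0.32 -0.67 -0.68] grip 0.030543566578558327 0.0
```

```bash
python3 -m pendant '[[0.36,-0.0003,-0.0007,0.0015,0.0034,-0.0037,0],[0.36,-0.0003,-0.0007,0.0015,0.0034,-0.0037,0],[0.36,-0.0003,-0.0007,0.0015,0.0034,-0.0037,0]]' >/dev/null; python3 -c "
from h import *
go([.5137,-.2721,.066],-89.9)"; python3 -m pendant '[[0.25,0,0,0,0,0,0],[0.2,0,0,0,0,0,0],[0.2,0,0,0,0,0,0],[0.2,0,0,0,0,0,0],[0.2,0,0,0,0,0,0]]' 40;  python3 -c "
from h import *
go([.5137,-.2721,.066],-89.9)"
```

```text
shift [-0.0001, -0.0001, -0.0] turn [-0.0002, 0.0001, 0.0038] t 18.5 pos [ 0.5138 -0.2722  0.066 ] q [-39.6  35.6  83.4   0.   61.   50.1] ft [-1.01  0.87 -0.31] grip 0.030766521353310736 0.0
time_s: 19.12
position: [0.5138, -0.2722, 0.066]
tool_rot: [[1.0, 0.005, -0.0], [0.005, -1.0, 0.0], [-0.0, -0.0, -1.0]]
ft_force: [0.1, -0.3, -0.0]
grip_width: 0.0235
gripper_force: 40.0
shift [-0.0001, -0.0001, 0.0] turn [-0.0, 0.0001, 0.0037] t 19.125 pos [ 0.5138 -0.2722  0.066 ] q [-39.6  35.6  83.4   0.   61.   50.1] ft [ 0.1  -0.34 -0.04] grip 0.023477705939355158 39.98024225234985
```

```bash
python3 -m pendant '[[0.2,0,0,-0.006,0,0,0],[0.2,0,0,-0.018,0,0,0],[0.2,0,0,-0.04,0,0,0],[0.2,0,0,-0.07,0,0,0],[0.2,0,0,-0.10,0,0,0]]' 50; python3 -m pendant '[[0.2,0,0,-0.03,0,0,0],[0.2,0,0,-0.06,0,0,0],[0.2,0,0,-0.08,0,0,0],[0.2,0,0,-0.09,0,0,0],[0.2,0,0,-0.09,0,0,0]]';  python3 -c "
from h import *
go([.55,.0045,.255],6.96)"
```

```text
time_s: 19.75
position: [0.5137, -0.2721, 0.1677]
tool_rot: [[1.0, 0.006, 0.0], [0.006, -1.0, -0.0], [0.0, 0.0, -1.0]]
ft_force: [0.6, -1.0, -1.7]
grip_width: 0.0236
gripper_force: 49.1
time_s: 20.38
position: [0.5138, -0.2722, 0.2565]
tool_rot: [[1.0, 0.005, 0.001], [0.005, -1.0, -0.0], [0.001, 0.0, -1.0]]
ft_force: [0.4, -0.5, -2.1]
grip_width: 0.0235
gripper_force: 49.2
shift [0.0377, -0.2765, 0.0014] turn [0.0008, -0.0001, -1.6868] t 20.375 pos [ 0.5138 -0.2722  0.2565] q [-39.6  24.7  68.3   0.   87.   50.1] ft [ 0.4  -0.54 -2.13] grip 0.023524174175380715 49.18665647506714
```

```bash
python3 -m pendant '[[0.2,0.003,-0.02,0,0,0,-0.13],[0.2,0.006,-0.045,0,0,0,-0.28],[0.2,0.010,-0.073,0,0,0,-0.44],[0.2,0.014,-0.1,0,0,0,-0.61],[0.2,0.018,-0.128,0,0,0,-0.78]]'|grep -E "pos|grip"; python3 -c "
from h import *
go([.55,.0045,.255],6.96)"
```

```text
position: [0.5308, -0.1431, 0.255]
grip_width: 0.0236
gripper_force: 49.2
shift [0.1185, -0.0902, 0.0001] turn [-0.0022, -0.0004, -0.9013] t 21.0 pos [ 0.5308 -0.1431  0.255 ] q [-27.4  21.6  73.6   0.   85.   17.2] ft [-0.14  0.56 -1.2 ] grip 0.023575525266814227 49.24676835536957
```

```bash
python3 -m pendant '[[0.2,0.023,-0.018,0,0,0,-0.17],[0.2,0.046,-0.036,0,0,0,-0.34],[0.2,0.069,-0.054,0,0,0,-0.51],[0.2,0.092,-0.070,0,0,0,-0.67],[0.2,0.110,-0.083,0,0,0,-0.81]]'|grep -E "pos|grip"; python3 -m pendant '[[0.2,0.003,-0.008,0,0,0,-0.06],[0.2,0.003,-0.008,0,0,0,-0.06],[0.2,0.003,-0.008,0,0,0,-0.06]]'|grep -E "pos|grip"
python3 - <<'E'
from h import *
go([.55,.0045,.131],6.96)
s=env.observe(); p=s["position"]; R=np.array(s["tool_rot"]); ya=np.arctan2(R[1,1],R[0,1])
BX=[box(0,0,.04,.024,-.056,.024),box(0,0,.03,.018,.024,.028)]
for c in("scene","top","wrist"):
    C=Cam(c); bx=[b+[0,0,p[2]] for b in BX]; P=C.proj([p])[0]
    for d in env.trace(c,"cell"):
        if np.hypot(*(np.array(d["bbox"][:2])-P))<60: print(c,d["conf"],np.round(d["bbox"]),np.array(fit([C],[d["mask"].astype(np.float32)],bx,[p[0],p[1],ya+np.pi/2])[0]).round(4))
    b=env.trace(c,"bench")
    if b: print("bench",c,fit([C],[b[0]["mask"].astype(np.float32)],BENCH,B) )
print(p,ya)
E
```

```text
position: [0.5499, -0.0065, 0.255]
grip_width: 0.0237
gripper_force: 49.3
position: [0.5421, -0.0051, 0.2556]
grip_width: 0.0235
gripper_force: 49.3
shift [0.0089, 0.0087, 0.1246] turn [-0.0007, -0.0003, -0.0384] t 22.0 pos [ 0.5421 -0.0051  0.2556] q [-13.1  20.7  74.8   0.   84.5 -17.8] ft [ 0.24 -0.34 -1.1 ] grip 0.023491039130226196 49.30365264415741
scene 0.62 [296. 172.  21.  43.] [ 0.545  -0.0022  1.6373]
bench scene (array([-1.79032284,  0.62380291,  1.20970185]), np.float64(1.0))
bench top (array([0.5491821 , 0.00465741, 0.10430864]), np.float64(6.970271110534668))
wrist 0.94 [318. 348.  83. 211.] [ 0.5413 -0.0048  1.6549]
bench wrist (array([0.53685191, 0.12066871, 0.09841804]), np.float64(0.10485723614692688))
[ 0.54213374 -0.0051375   0.255619  ] 0.0831124303793629
```

```bash
python3 -m pendant '[[0.2,0.005,0.005,0.01,0,0,-0.02],[0.2,0.0089,0.0087,0.03,0,0,-0.038],[0.2,0.0089,0.0087,0.05,0,0,-0.038],[0.2,0.0089,0.0087,0.05,0,0,-0.038],[0.2,0.0089,0.0087,0.05,0,0,-0.038]]'|grep -E "pos|grip"
python3 - <<'E'
from h import *
go([.55,.0045,.131],6.96)
s=env.observe(); p=s["position"]; R=np.array(s["tool_rot"]); ya=np.arctan2(R[1,1],R[0,1])
BX=[box(0,0,.04,.024,-.056,.024)+[0,0,p[2]]]
o=[]
for c in("wrist","top"):
    C=Cam(c); im=C.img.copy()
    for bs,q,col in((BENCH,B,(0,0,255)),(BX,[p[0],p[1],ya+np.pi/2],(0,255,0))):
      for b in bs:
        P=C.proj(place(b,q))
        for i in range(8):
            for j in(1,2,4):
                if not i&j: cv2.line(im,tuple(int(v) for v in np.round(P[i]*8)),tuple(int(v) for v in np.round(P[i|j]*8)),col,1,0,3)
    o.append(im)
cv2.imwrite("pics/b5.png",np.vstack([o[0][90:390],cv2.resize(o[1][200:280,230:400],(640,301))[:300]]))
E
```

```text
position: [0.5504, 0.0048, 0.2066]
grip_width: 0.0237
gripper_force: 49.3
shift [-0.0003, -0.0005, 0.0756] turn [0.0007, 0.0001, 0.0016] t 23.075 pos [0.5504 0.0048 0.2066] q [-11.8  23.8  78.4   0.   77.8 -18.9] ft [ 0.16 -0.26 -1.48] grip 0.02370212510873776 49.250691533088684
```

View pics/b5.png

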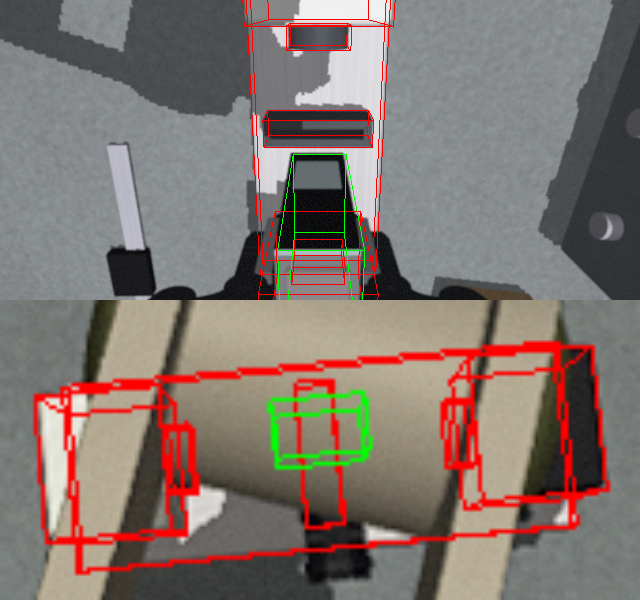

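The bench outlines (slot holder (318,128), snout (320,37)) and the cell outline agree to about 1 px. Final descent.

```bash
python3 -m pendant '[[0.2,-0.0003,-0.0005,0.02,0,0,0],[0.2,-0.0003,-0.0005,0.045,0,0,0],[0.2,-0.0003,-0.0005,0.065,0,0,0],[0.2,-0.0003,-0.0005,0.0756,0,0,0],[0.2,-0.0003,-0.0005,0.0756,0,0,0]]'|grep -E "pos|grip"; python3 -m pendant '[[0.2,0,0,0,0,0,0],[0.2,0,0,0,0,0,0],[0.2,0,0,0,0,0,0]]'|grep ft
python3 - <<'E'
from h import *
go([.55,.0045,.131],6.96)
s=env.observe(); p=s["position"]; R=np.array(s["tool_rot"]); ya=np.arctan2(R[1,1],R[0,1])
bx=[box(0,0,.04,.024,-.056,.024)+[0,0,p[2]],box(0,0,.03,.018,.024,.028)+[0,0,p[2]]]
o=[]
for c in("scene","wrist"):
    C=Cam(c); P=C.proj([p])[0]
    for d in env.trace(c,"cell"):
        if np.hypot(*(np.array(d["bbox"][:2])-P))<100: print(c,np.round(d["bbox"]),np.array(fit([C],[d["mask"].astype(np.float32)],bx,[p[0],p[1],ya+np.pi/2])[0]).round(4))
    print(c,"light",C.proj([[.55,.0045,.1]]).round(1),[(d["conf"],d["centre"]) for d in env.tip_of(c,"cell_light")])
    im=C.img.copy()
    for bs,q,col in((BENCH,B,(0,0,255)),(bx,[p[0],p[1],ya+np.pi/2],(0,255,0))):
      for b in bs:
        P=C.proj(place(b,q))
        for i in range(8):
            for j in(1,2,4):
                if not i&j and c=="wrist": cv2.line(im,tuple(int(v) for v in np.round(P[i]*8)),tuple(int(v) for v in np.round(P[i|j]*8)),col,1,0,3)
    o.append(im)
cv2.imwrite("pics/end.png",np.vstack([cv2.resize(o[0][180:300,215:535],(800,300)),cv2.resize(o[1],(400,300)).repeat(1,axis=1) if 0 else cv2.resize(o[1][60:300],(800,300))]))
E
```

```text
position: [0.5496, 0.0043, 0.1305]
grip_width: 0.0234
gripper_force: 49.3
ft_force: [0.3, 0.3, -3.3]
shift [0.0001, 0.0003, -0.0002] turn [0.0006, 0.0001, 0.0012] t 24.175 pos [0.5497 0.0043 0.1308] q [-11.9  28.2  84.8   0.   67.  -18.9] ft [ 0.31  0.26 -3.28] grip 0.02338939435575417 49.29689347743988
scene [304. 227.  20.  33.] [0.5517 0.0066 1.7165]
scene light [[301.2 232.8]] [(0.78, [196.5, 258.6]), (0.62, [301.9, 232.1]), (0.31, [273.9, 213.6])]
wrist [319. 347.  87. 206.] [0.5486 0.0055 1.6928]
wrist light [[320.5 310.2]] []
```

View pics/end.png

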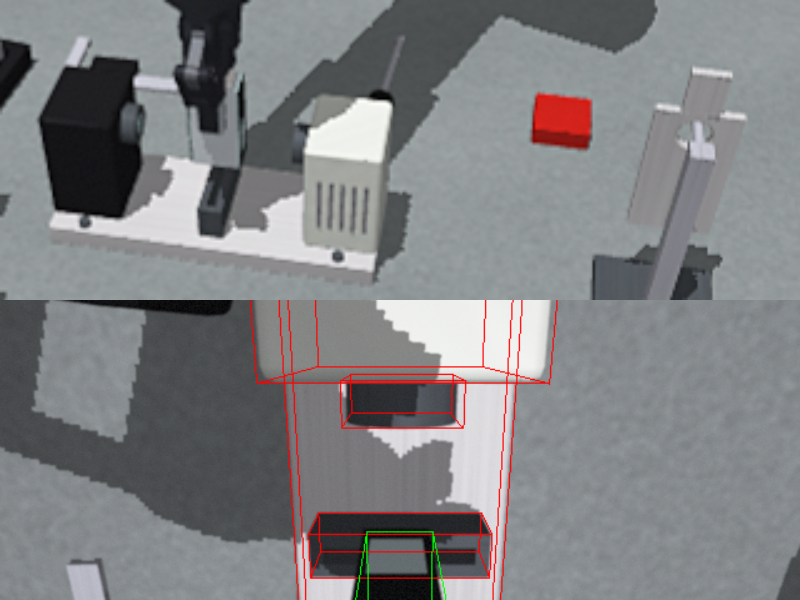

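The cell is held between the snouts, clear of the holder below. The paddle still hangs at crop (695,135). The overlay is aligned, so I'm handing in.

```bash
python3 -c "
from rig import env
s=env.observe(); print(s['time_s'],abs(s['qvel']).max(),s['position']); print(env.close_job())"
```

```text
24.475 0.05150268971969959 [0.54954191 0.00438914 0.1304669 ]
the job is handed in; nothing more can be done
None
```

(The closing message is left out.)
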